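# Set the inspection lamp's brightness wheel

### The job

Before checking the filed parts, set the bench inspection lamp to its middle brightness: with a fingertip on the rim, roll the orange thumbwheel towards the robot in its slot until its white stripe is at the very top of the wheel, between the two green marks on the panel, then take the hand away. Leave the blue wheel of the other control box and the hammer as they are.

Things in the scene. Friction and masses are not known exactly. Their poses are not given: they have to be found in the camera images.
- lamp_wheel (a joint): Angle (rad) of the orange thumbwheel, radius 36 mm, 18 mm wide, on edge in lamp_box; its axle is along the box's y. 0 = its white stripe (8 mm wide, across the rim) is at the very top; positive = stripe towards the box's +x (far side). Starts 0.5 to 0.9. Dragging the rim's top towards -x lowers it. Turns lightly (0.5 N at the rim, by friction), within +-1.3; no spring, stays where left.
- lamp_box: Grey control box with the orange wheel, 130 (x) x 100 (y) x 70 mm high, fixed. Origin: centre of its underside; z up; x = the way the rim rolls, roughly away from the robot (yaw within 0.45 rad). Slot 66 x 22 mm at the centre of its top; wheel axle at x = 0, z = 50 mm, so the wheel's top is at 86 mm, 16 mm out of the panel. A green mark each side of the slot at x = 0.
- fan_stripe (a point): Middle of the white stripe on the rim of the blue wheel, in an otherwise identical fixed box with a yaw of its own, 0.3 m or more from lamp_box centre to centre. The stripe may start up to 0.8 rad to either side of that wheel's top. To be left alone.
- hammer: Loose hammer, 280 mm long and 26 mm high, lying across the bench beyond the boxes. Origin: underside, at mid-length; its own x axis runs along the handle towards the head. To be left alone.
There are look-alikes about, which are no part of the job. What is shaped like the lamp_box but yellow is not meant.

How it is judged:
At the end, for the whole second after the job is handed in: The orange wheel is at rest with its white stripe at the top, within 0.24 rad (about 9 mm along the rim) of the green marks; the blue wheel and the hammer have not been moved (value of joint lamp_wheel between -0.24 and 0.24 rad and velocity of joint lamp_wheel between -0.05 and 0.05 rad/s); the robot touches nothing.
It fails at once if the blue wheel is turned (its stripe moves more than 6 mm) (distance of fan_stripe from where it was at the start of the episode above 0.006 m).
It fails at once if the hammer is moved more than 20 mm (distance of hammer from where it was at the start of the episode above 0.02 m).
It also fails if it takes over 38 s, if anything falls off the work surface, if the arm or the gripper's body presses on something with over 40 N, if the wrist force passes 120 N, or if a joint passes its speed limit or range.

### The arm

A 6-joint arm with a two-finger parallel gripper is mounted at the origin on the work surface. World frame = base frame: x ahead of the robot, y to its left, z up, the work surface at z = 0. Lengths are in m, angles in rad, forces in N, time in s.
With the tool pointing down it reaches from about 0.275 to 0.875 m from the base axis. Payload 12.5 kg.
Tool frame: the origin (TCP) lies midway between the tips of the shut fingers; the grasp point (between the pads) lies 19 mm behind it; z points along the fingers, y is the line along which they close (so a half turn about z gives the same grasp; the last joint's range is limited). The gripper opens to 85 mm and grips with 20 to 120 N. Pads are 22 mm wide; open, the fingers measure 114 mm over their backs; the gripper's body (76 mm by 85 mm) begins 54 mm behind the grasp point. The pads swing forward as they close: fully open they stand 13 mm farther back than shut.
Start: joints at [-0.085, 0.351, 1.652, -0, 1.139, -0.085], TCP at [0.55, 0, 0.231] pointing down, gripper open.
Joint ranges: [-2.75, 2.75], [-0.79, 2.1], [0.01, 2.65], [-1.57, 4.71], [0.07, 3.14], [-2.87, 2.87]. Speed limits (rad/s): [2.22, 2.22, 2.79, 3.14, 3.14, 3.14].

### API

Orientations are given as a unit quaternion [x, y, z, w].
In Python, from bench import manip gives the robot as it stands.
- The arm moves only by the tool jog_arm, never from a script. Its argument "targets" is a list of rows, each a list of 5 numbers: the shift along the world's x, y, z in cm, then the turn about the world's z in rad, then the finger opening in cm, from 0 to 8.54. In form: [[dx, dy, dz, twist, gripper], ...]. A call has exactly 8 rows; each row shifts and turns the commanded pose from where the row before left it; what a row does not reach is not made up. A row lasts 1/10 s, in which the tool goes at most 50 mm and 8.59 degrees, less where a joint would pass 70% of its speed; a pose out of reach is approached as far as the arm can. A call is refused whole if a number of a shift passes 5 or a number of a turn 0.15, either way. A call with a gripper value outside its range is refused whole. The fingers move at their own pace and stop on an object; "grip_force" is the grip in N (left out, the last holds). Time passes only in rows, so rows that do not move let the fingers close, or fill a call up. It gives the time, the measured TCP pose, the force, the opening and the grip force at its end, in the units of the state.
- manip.read_state(): the state, without advancing time (a new reading comes with each control period).
- manip.read_camera(name): name is "scene" or "side" or "wrist"; returns the picture (480x640x3 uint8, red, green, blue); there is no depth.
- manip.camera_params(name): a dict with "camera_matrix" (3x3 intrinsics, pixels), "k1" (the pictures are not rectified: a ray, as slopes to the right and down, at radius r is drawn at 1 + k1 r^2 times it, then the intrinsics apply), "view" (4x4, takes a point from world to camera coordinates). Camera axes: x right, y down, z forward; pixel columns grow to the right and rows downward; lengths in m; the calibration is good to about 2 mm. A picture is of the moment at which its call begins: read the wrist's pose just before it. camera_params takes no time and is no camera call; for the wrist camera it gives the pose at the moment of the call.
- manip.hand_in(): hands the job in; it is judged then, once.
The state is a dict: "clock": time; "joints": joint angles; "joint_vel": joint speeds; "joint_efforts": joint torques, N m; "tcp_pos": TCP position; "orientation": TCP orientation; "contact_force": force on the tool from outside, world axes, zero at the start; "ft_torque": the same for the moment, N m; "gripper_width": finger opening in m; "grip_force": force on a finger pad.
Only numpy, scipy, OpenCV 4.12 (cv2) and the standard library are available. Lean on these libraries where they do the work, as an engineer would, in place of code of your own. Each camera call takes 0.05 s, during which the arm holds its last target. There are 200 camera calls.

## Working session

There is one attempt and no reset: what is moved stays moved. The work goes in short steps, Python scripts to look and compute and a tool call to move; the robot and the scene stay as the last step left them, time stands still between calls to the robot, and variables do not carry over. Pictures are saved under pics/ and viewed, at most 10 in all, crops included, and the job is handed in when it is done.

Besides the shell and the picture viewer there is one more tool, called after ">>>" as name(argument=value, ...) on one line, values as JSON. jog_arm: Moves the arm, as the interface text tells. Its arguments: {"type":"object","properties":{"targets":{"type":"array","items":{"type":"array","items":{"type":"number"}}},"grip_force":{"type":"number"}},"required":["targets"]}

```bash
mkdir -p pics
cat > h.py <<'E'
import numpy as np, cv2
from bench import manip
def ray(name,uv,P=None):
    P=P or manip.camera_params(name); K=np.array(P["camera_matrix"]);V=np.array(P["view"])
    d=np.array([(uv[0]-K[0,2])/K[0,0],(uv[1]-K[1,2])/K[1,1]]); s=d.copy()
    for _ in range(20): s=d/(1+P["k1"]*(s@s))
    R=V[:3,:3]; return -R.T@V[:3,3], R.T@np.array([s[0],s[1],1])
def onz(name,uv,z,P=None):
    o,d=ray(name,uv,P); return o+d*(z-o[2])/d[2]
def proj(name,p,P=None):
    P=P or manip.camera_params(name); K=np.array(P["camera_matrix"]);V=np.array(P["view"])
    c=V[:3,:3]@np.array(p)+V[:3,3]; s=c[:2]/c[2]; s=s*(1+P["k1"]*(s@s)); return K[:2,:2]@s+K[:2,2]
def shot(name,fn):
    P=manip.camera_params(name); im=manip.read_camera(name)[:,:,::-1].copy(); cv2.imwrite(fn,im); return im,P
E
python3 - <<'E'
from h import *
for n in("scene","side"):
    im,P=shot(n,f"pics/{n}0.png"); print(n,np.round(ray(n,(320,240))[0],3))
    hsv=cv2.cvtColor(im,cv2.COLOR_BGR2HSV)
    for c,lo,hi in(("orange",(5,150,90),(18,255,255)),("blue",(100,120,60),(125,255,255)),("green",(45,80,50),(85,255,255))):
        m=cv2.inRange(hsv,lo,hi); k,l,s,ce=cv2.connectedComponentsWithStats(m)
        print(c,[(s[i].tolist(),ce[i].round(1).tolist()) for i in range(1,k) if s[i,4]>12])
print(manip.read_state())
E
```

```text
scene [ 1.135 -0.348  0.783]
orange [([125, 185, 25, 22, 223], [138.1, 196.3]), ([324, 231, 36, 25, 328], [343.4, 243.5]), ([199, 237, 21, 18, 187], [209.1, 244.6]), ([215, 252, 13, 11, 73], [220.6, 257.2]), ([229, 337, 42, 31, 504], [251.1, 351.7])]
blue [([428, 179, 25, 20, 219], [440.0, 188.6])]
green [([0, 0, 103, 110, 8804], [43.3, 49.4]), ([97, 0, 57, 75, 1868], [121.3, 38.4]), ([221, 26, 48, 17, 312], [240.9, 33.2]), ([442, 179, 6, 5, 17], [444.5, 180.6]), ([144, 186, 11, 6, 25], [149.2, 188.4]), ([425, 193, 9, 8, 38], [429.1, 196.6]), ([119, 199, 11, 6, 26], [124.0, 201.5]), ([349, 230, 8, 7, 24], [352.2, 233.0]), ([220, 238, 12, 8, 43], [225.6, 241.2]), ([327, 248, 10, 8, 25], [331.4, 251.2]), ([194, 253, 12, 8, 41], [199.1, 256.4]), ([256, 332, 11, 12, 49], [260.7, 337.6]), ([232, 358, 12, 13, 57], [237.9, 363.9])]
side [ 0.084 -0.71   0.668]
orange [([306, 238, 23, 18, 143], [316.2, 246.2]), ([421, 273, 20, 21, 191], [429.7, 284.3]), ([315, 304, 25, 23, 292], [327.4, 314.4]), ([228, 374, 39, 31, 441], [245.4, 388.1])]
blue [([33, 101, 45, 56, 1865], [52.9, 128.8]), ([252, 
[... 502 characters left out ...]
  3.51180694e-01,  1.65235262e+00, -1.82930315e-05,
        1.13908690e+00, -8.46223437e-02]), 'joint_vel': array([-1.48783446e-04, -1.55535759e-03, -1.43112568e-03,  5.08267454e-04,
       -7.79452423e-05,  3.40248271e-04]), 'joint_efforts': array([ 7.48983075e-04, -5.06837368e+01, -2.91875267e+01, -4.43532826e-05,
        2.64409253e-03,  5.99887670e-06]), 'tcp_pos': array([5.49708501e-01, 5.76971229e-05, 2.30816005e-01]), 'orientation': array([ 7.07088477e-01,  7.07124898e-01, -3.37645483e-04, -3.87338448e-04]), 'contact_force': array([0.63306199, 0.21664966, 0.48462198]), 'ft_torque': array([ 0.01742883,  0.05628122, -0.02593436]), 'grip_force': 0.0, 'gripper_width': 0.08536118663201589}
```

View pics/scene0.png

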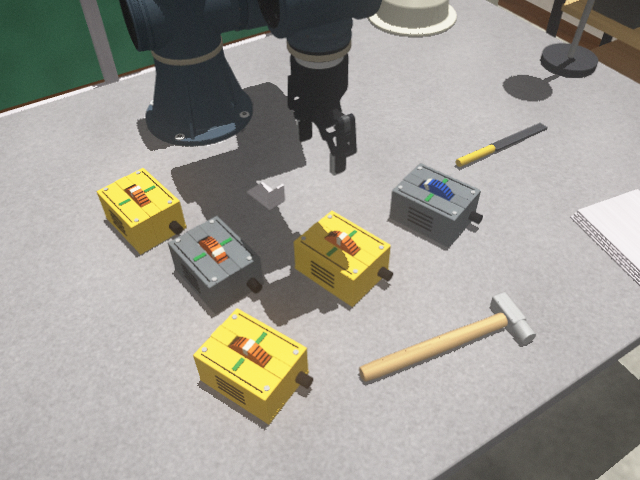

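View pics/side0.png

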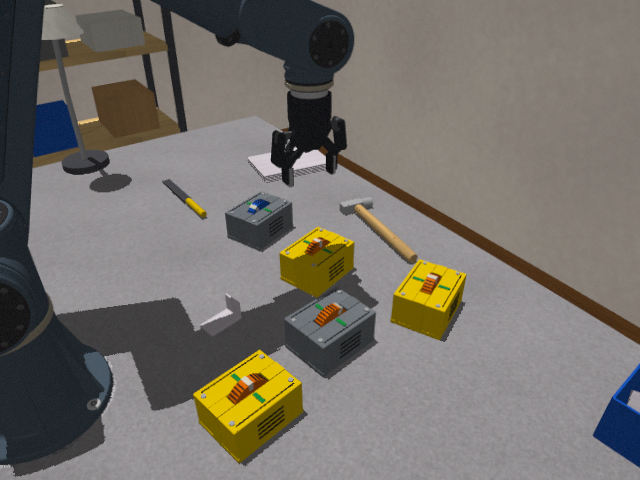

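Could be taken for it, by scene pixel: orange wheels in yellow boxes at (138,196), (343,243) and (251,352); a blue wheel in a grey box at (440,189); and the orange wheel in the grey box at (212,248). I choose the last. Next I check it in a close crop and measure it.

Run:
```python
from h import *
im=cv2.imread("pics/scene0.png"); im2=cv2.imread("pics/side0.png")
a=cv2.resize(im[205:315,160:270],(400,400),interpolation=cv2.INTER_CUBIC); b=cv2.resize(im2[280:380,280:380],(400,400),interpolation=cv2.INTER_CUBIC)
cv2.imwrite("pics/crop0.png",np.hstack([a,b]))
for n,g in(("scene",((225.6,241.2),(199.1,256.4))),("side",((318.7,306.5),(340.7,321.6)))):
    p=[onz(n,u,.07) for u in g]; d=p[0]-p[1]
    if d[1]<0:d=-d
    print(n,np.round(p,4).tolist(),"mid",np.round((p[0]+p[1])/2,4),"yaw",np.arctan2(-d[0],d[1]))
# stripe by brightness inside wheel zone
for n,c in(("scene",(212,248)),("side",(329,314))):
    I=cv2.imread(f"pics/{n}0.png"); h=cv2.cvtColor(I,cv2.COLOR_BGR2HSV); m=cv2.inRange(h,(0,0,185),(180,90,255)); x,y=c
    k,l,s,ce=cv2.connectedComponentsWithStats(m[y-22:y+22,x-22:x+22]); print(n,[(s[i,4],(ce[i]+[x-22,y-22]).round(1)) for i in range(1,k) if s[i,4]>3])
for n,u in (("scene",(138.1,196.3)),("scene",(343.4,243.5)),("scene",(251.1,351.7)),("scene",(440,188.6))): print(np.round(onz(n,u,.08),3))
```

```text
scene [[0.4741, -0.1412, 0.07], [0.482, -0.1927, 0.07]] mid [ 0.4781 -0.167   0.07  ] yaw 0.15329107072837625
side [[0.4734, -0.14, 0.07], [0.4822, -0.1941, 0.07]] mid [ 0.4778 -0.1671  0.07  ] yaw 0.16036919832311203
scene [(np.int32(10), array([191.4, 226.7])), (np.int32(72), array([218.1, 251.1]))]
side [(np.int32(5), array([337., 305.]))]
[ 0.298 -0.231  0.08 ]
[0.591 0.018 0.08 ]
[ 0.696 -0.205  0.08 ]
[0.571 0.239 0.08 ]
```

View pics/crop0.png

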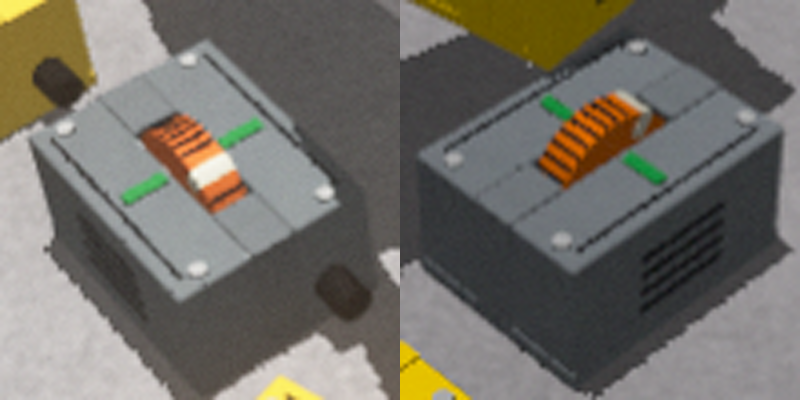

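The crop confirms it: a grey box with the orange wheel. The white stripe, at crop (212,172), which is scene (218,251), is on the far side of the green marks. Centre is (0.478,-0.167) and yaw about 0.157. I'll move above it with the fingers shut.

>>> jog_arm(targets=[[-1,-3,0,0.08,0],[-1,-3,0,0.08,0],[-1,-3,-1,0,0],[-1,-3,-2,0,0],[-1.2,-3,-2,0,0],[-1,-1.5,-3,0,0],[0,0,-3,0,0],[0,0,0,0,0]])

```text
clock: 0.9
tcp_pos: [0.4858, -0.1646, 0.1182]
orientation: [0.649, 0.761, -0.001, -0.003]
contact_force: [-0.3, 0.1, 0.0]
gripper_width: -0.0
grip_force: 0.0
```

```bash
cat >> h.py <<'E'
C=np.array([.478,-.167,0]);Y=.157
ex=np.array([np.cos(Y),np.sin(Y),0]);ey=np.array([-np.sin(Y),np.cos(Y),0])
def stripe(n,uv,P=None):
    o,d=ray(n,uv,P); t=((C-o)@ey)/(d@ey); p=o+d*t; x=(p-C)@ex; z=p[2]-.05
    return round(float(np.arctan2(x,z)),3), round(float(np.hypot(x,z)),4)
E
python3 - <<'E'
from h import *
print(stripe("scene",(218.1,251.1)),"side",stripe("side",(280+232/4,280+110/4)))
im,P=shot("wrist","pics/w1.png"); print(proj("wrist",C+[0,0,.086],P)); s=manip.read_state(); print(s["tcp_pos"],s["orientation"],s["contact_force"],s["clock"])
E
```

```text
(0.571, 0.0358) side (0.756, 0.0304)
[308.74277529 287.39088617]
[ 0.48710646 -0.16469109  0.12030232] [ 6.48474287e-01  7.61234496e-01 -4.98609526e-04 -1.70072978e-03] [-0.70661886 -1.34006909  0.73497479] 0.95
```

View pics/w1.png

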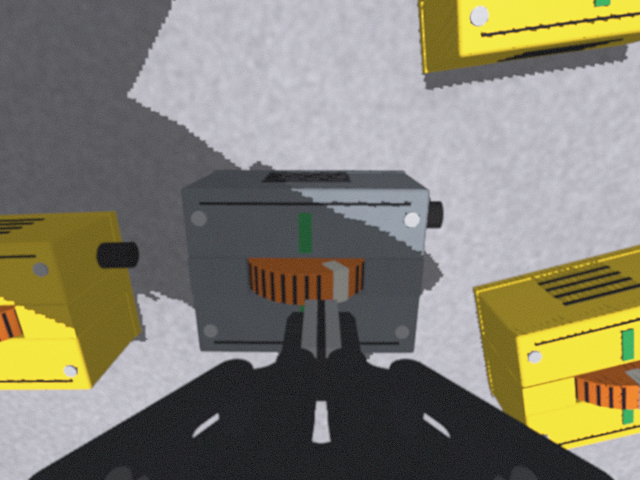

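The wrist view shows the shut tips at about (322,300) over the wheel and the stripe at (336,280), right of (beyond) the green mark at (305,235). The start angle is about 0.57, so roughly 20 mm of drag. I'll descend gently to contact.

>>> jog_arm(targets=[[0.1,0,-1.5,0,0],[0,0,-1,0,0],[0,0,-0.6,0,0],[0,0,-0.2,0,0],[0,0,-0.1,0,0],[0,0,-0.1,0,0],[0,0,0,0,0],[0,0,0,0,0]])

```text
clock: 1.75
tcp_pos: [0.4891, -0.165, 0.0865]
orientation: [0.648, 0.761, 0.0, 0.0]
contact_force: [-0.3, -0.2, 1.2]
gripper_width: 0.0003
grip_force: 0.0
```

Run:
```python
from h import *
s=manip.read_state(); p=s["tcp_pos"]; print(p,(p-C)@ex,(p-C)@ey,s["contact_force"])
```

```text
[ 0.48907412 -0.16502953  0.08651233] 0.011246012325517024 0.00021473004556969767 [-0.30394011 -0.17696989  1.18017194]
```

>>> jog_arm(targets=[[0,0,-0.05,0,0],[0,0,-0.05,0,0],[0,0,-0.05,0,0],[0,0,0,0,0],[0,0,0,0,0],[0,0,0,0,0],[0,0,0,0,0],[0,0,0,0,0]])

```text
clock: 2.55
tcp_pos: [0.4895, -0.165, 0.0853]
orientation: [0.648, 0.761, 0.0, 0.001]
contact_force: [1.3, 1.4, 5.4]
gripper_width: 0.0001
grip_force: 2.7
```

Contact at about 5 N. I'll drag 1 cm towards the robot, then look.

>>> jog_arm(targets=[[-0.2,-0.03,-0.02,0,0],[-0.2,-0.03,0,0,0],[-0.2,-0.03,0,0,0],[-0.2,-0.03,0,0,0],[-0.2,-0.04,0,0,0],[0,0,0,0,0],[0,0,0,0,0],[0,0,0,0,0]])

```text
clock: 3.35
tcp_pos: [0.4798, -0.1666, 0.0858]
orientation: [0.648, 0.761, 0.001, 0.001]
contact_force: [-1.3, 3.8, 15.2]
gripper_width: 0.0003
grip_force: 7.5
```

```bash
cat >> h.py <<'E'
def look(fn,n="wrist"):
    im,P=shot(n,fn); s=manip.read_state(); p=s["tcp_pos"]
    print("box x,y,z",((p-C)@ex).round(4),((p-C)@ey).round(4),p[2].round(4),s["contact_force"].round(1),s["clock"])
    q=[proj(n,C+ex*(.036*np.sin(a))+ey*.009+[0,0,.05+.036*np.cos(a)],P).round(1).tolist() for a in(-.8,-.4,-.2,0,.2,.4,.6,.8)]
    print("far edge at angles -.8 -.4 -.2 0 .2 .4 .6 .8",q); return im,P
E
python3 - <<'E'
from h import *
im,P=look("pics/w2.png"); cv2.imwrite("pics/w2c.png",cv2.resize(im[200:340,220:400],(720,560),interpolation=cv2.INTER_CUBIC))
E
```

```text
box x,y,z 0.0019 0.0001 0.0858 [-0.7  3.7 14.8] 3.4
far edge at angles -.8 -.4 -.2 0 .2 .4 .6 .8 [[263.0, 287.5], [287.7, 295.9], [303.4, 298.2], [320.2, 299.1], [337.1, 298.3], [352.8, 296.1], [366.6, 292.5], [377.6, 287.9]]
```

View pics/w2c.png

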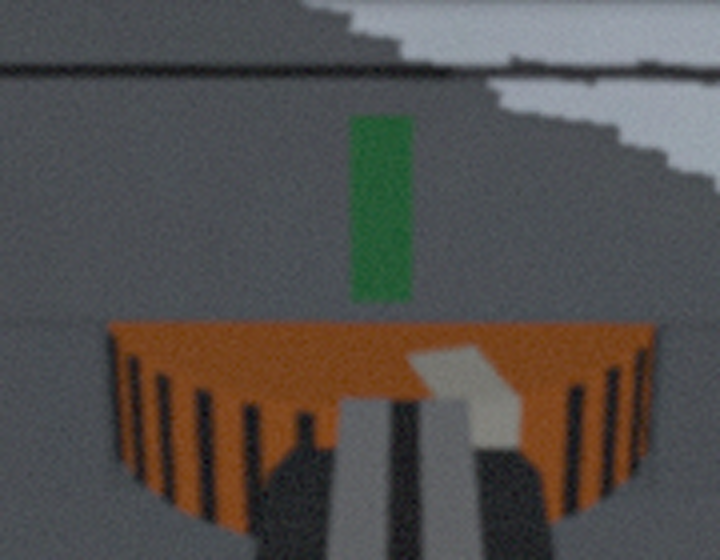

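It's working without slip. The stripe's rim edge is at crop (495,395), about 0.28 rad, with the green mark at crop x 382. 10 mm more to go.

>>> jog_arm(targets=[[-0.2,-0.03,0,0,0],[-0.2,-0.03,0,0,0],[-0.2,-0.03,0,0,0],[-0.2,-0.03,0,0,0],[-0.2,-0.04,0,0,0],[0,0,0,0,0],[0,0,0,0,0],[0,0,0,0,0]])

```text
clock: 4.2
tcp_pos: [0.4696, -0.1683, 0.0857]
orientation: [0.648, 0.761, 0.0, 0.001]
contact_force: [-1.7, 1.2, 15.1]
gripper_width: 0.0
grip_force: 6.9
```

Run:
```python
from h import *
im,P=look("pics/w3.png"); cv2.imwrite("pics/w3c.png",cv2.resize(im[200:340,220:400],(720,560),interpolation=cv2.INTER_CUBIC))
```

```text
box x,y,z -0.0085 0.0001 0.0856 [-2.   2.7 13.6] 4.25
far edge at angles -.8 -.4 -.2 0 .2 .4 .6 .8 [[285.9, 287.7], [311.7, 296.1], [327.8, 298.4], [344.7, 299.3], [361.5, 298.5], [376.9, 296.3], [390.2, 292.7], [400.6, 288.1]]
```

View pics/w3c.png

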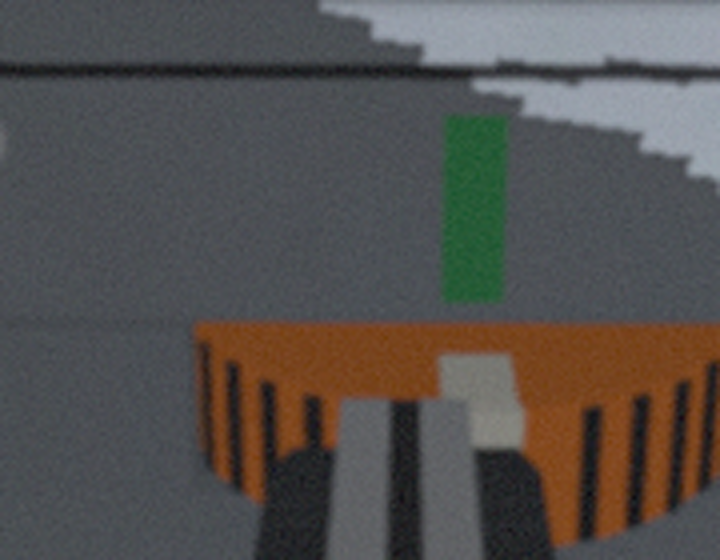

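The stripe's right edge is at crop x 522, which puts its middle at about 485 (pixel 341) against 344.7 for the top, so about -0.04 rad. I'll lift straight off and retreat.

>>> jog_arm(targets=[[0,0,-0.0,0,0],[0,0,0.2,0,0],[0,0,0.5,0,0],[0,0,2,0,0],[0,0,3,0,0],[0,0,3,0,0],[0,0,2,0,0],[0,0,0,0,0]])

```text
clock: 5.05
tcp_pos: [0.4701, -0.1687, 0.1942]
orientation: [0.648, 0.761, 0.001, 0.002]
contact_force: [-0.4, -0.7, 0.5]
gripper_width: -0.0
grip_force: 0.0
```

Run:
```python
from h import *
im,P=look("pics/w4.png"); cv2.imwrite("pics/w4c.png",cv2.resize(im[180:330,240:420],(720,600),interpolation=cv2.INTER_CUBIC))
```

```text
box x,y,z -0.0088 0.0 0.1925 [-0.3  0.2 -0.5] 5.1
far edge at angles -.8 -.4 -.2 0 .2 .4 .6 .8 [[298.4, 220.9], [314.5, 224.1], [324.3, 225.0], [334.6, 225.3], [344.8, 225.0], [354.4, 224.2], [362.8, 222.9], [369.7, 221.1]]
```

View pics/w4c.png

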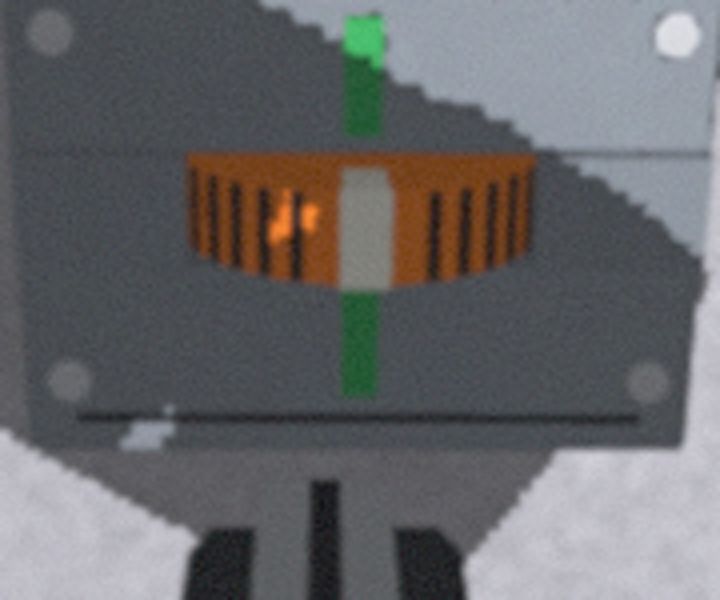

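The stripe, at crop (366,230), sits right between the green marks at (363,90) and (360,345). The wheel is clear of the hand.

```bash
python3 -c "
from bench import manip
print(manip.hand_in())"
```

```text
the job is handed in; nothing more can be done
None
```

The orange wheel's white stripe is at the top between the green marks, by the last wrist picture. The hand is clear, the blue wheel and hammer were not touched, and the job was handed in at about 5 s; the hand-in returned no verdict.

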